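# Shake absorber pucks over a tray

## Task

Take the blue shaker out of its sloping cradle and shake its six moisture-absorber pucks out evenly over the yellow tray: all six must lie in the tray's compartments, at least one and at most three in each of the three. Then put the empty shaker back home in its cradle as it lay before. Do not touch the pucks with the fingers, and leave the other things on the table where they are.

Things in the scene. Friction and masses are not known exactly. Their poses are not given: they have to be found in the camera images.
- shaker: Blue flat box shaker with clear top, 138 mm long, 46 wide (50 over the black rubber side grips, 44 mm long, at mid-length), 28 thick, 0.22 kg. Origin: its centre, midway between the grips. Its frame is upright while it lies in the cradle; in this frame the long axis, rear to mouth, is (0.866, 0, 0.5) (30 degrees up), the thickness (-0.5, 0, 0.866), the width y
- shaker_mouth (a point): centre of the shaker's mouth, 69 mm from its centre along the long axis and 1 mm to its -y side: a window 37 mm wide (along y) and 22 mm high in the upper end, the only opening. A lip 2.5 mm wide stands on its +y side; pucks can jam against it until the shaker is rocked back or to the -y side
- cradle: Fixed grey stand, base 190x100 mm, carrying the shaker at a slope of 30 degrees on two open-topped dark saddles (22 mm long, 50 mm behind and 46 mm ahead of the centre along the slope; 54 mm between their flared cheeks) and against a heel stop at the low end. Free from both sides between them. Origin: centre of its underside; x points the way the slope rises, z up
- cradle_seat (a point): where the shaker's centre lies when it is home in the cradle, 105 mm above the table; the shaker's axes are then parallel to the cradle's
- tray: Fixed yellow open tray, 100 mm (x) by 276 mm (y) outside, 45 mm high, walls and floor 4 mm; two dividers as high as the walls make three equal compartments side by side along y, 92 mm by 87 mm inside, their floor centres at y = -91, 0 and +91 mm. Origin: centre of its underside on the table
- cell_left (a point): centre of the floor of the tray's left compartment (tray y = 91 mm), 4 mm above the table
- cell_middle (a point): centre of the floor of the tray's middle compartment (tray y = 0 mm), 4 mm above the table
- cell_right (a point): centre of the floor of the tray's right compartment (tray y = -91 mm), 4 mm above the table
- puck1: White moisture-absorber puck with an orange band, 24 mm diameter, 18 mm thick, 20 g; all six start inside the shaker. Origin: its centre; in its own frame its axis is (-0.5, 0, 0.866)
- puck2: White moisture-absorber puck with an orange band, 24 mm diameter, 18 mm thick, 20 g; all six start inside the shaker. Origin: its centre; in its own frame its axis is (-0.5, 0, 0.866)
- puck3: White moisture-absorber puck with an orange band, 24 mm diameter, 18 mm thick, 20 g; all six start inside the shaker. Origin: its centre; in its own frame its axis is (-0.5, 0, 0.866)
- puck4: White moisture-absorber puck with an orange band, 24 mm diameter, 18 mm thick, 20 g; all six start inside the shaker. Origin: its centre; in its own frame its axis is (-0.5, 0, 0.866)
- puck5: White moisture-absorber puck with an orange band, 24 mm diameter, 18 mm thick, 20 g; all six start inside the shaker. Origin: its centre; in its own frame its axis is (-0.5, 0, 0.866)
- puck6: White moisture-absorber puck with an orange band, 24 mm diameter, 18 mm thick, 20 g; all six start inside the shaker. Origin: its centre; in its own frame its axis is (-0.5, 0, 0.866)
- masking_roll: Bystander: roll of masking tape, 96x95x25 mm, at the back left. Origin: centre of its underside
- bun_pack: Bystander: sealed bun pack, 105x110x42 mm, in front on the right. Origin: centre of its underside
- date_stamp: Bystander: date stamp with a round red knob, 32x48x77 mm, in front. Origin: centre of its underside

How it is judged:
On the way, in this order (a step that is already met when the one before it is completed fails the run):
1. the shaker is lifted out of its cradle (distance between shaker and cradle_seat above 0.05 m), for 0.1 s.
2. all six pucks lie in the tray's compartments while the shaker is still clear of the cradle ((horizontal distance between puck1 and cell_left below 0.053 m or horizontal distance between puck1 and cell_middle below 0.053 m or horizontal distance between puck1 and cell_right below 0.053 m) and (horizontal distance between puck2 and cell_left below 0.053 m or horizontal distance between puck2 and cell_middle below 0.053 m or horizontal distance between puck2 and cell_right below 0.053 m) and (horizontal distance between puck3 and cell_left below 0.053 m or horizontal distance between puck3 and cell_middle below 0.053 m or horizontal distance between puck3 and cell_right below 0.053 m) and (horizontal distance between puck4 and cell_left below 0.053 m or horizontal distance between puck4 and cell_middle below 0.053 m or horizontal distance between puck4 and cell_right below 0.053 m) and (horizontal distance between puck5 and cell_left below 0.053 m or horizontal distance between puck5 and cell_middle below 0.053 m or horizontal distance between puck5 and cell_right below 0.053 m) and (horizontal distance between puck6 and cell_left below 0.053 m or horizontal distance between puck6 and cell_middle below 0.053 m or horizontal distance between puck6 and cell_right below 0.053 m) and height (world z) of each of puck1, puck2, puck3, puck4, puck5, puck6 below 0.043 m and distance between shaker and cradle_seat above 0.05 m), for 0.1 s.
At the end, for the whole second after the job is handed in: All six pucks at rest in the tray, each centre within 53 mm sideways of a compartment's centre and under 43 mm above the table, one to three in each compartment; the shaker at rest in its cradle, centre within 12 mm of the seat point, upright and turned as the cradle within 0.12 rad ((horizontal distance between puck1 and cell_left below 0.053 m or horizontal distance between puck1 and cell_middle below 0.053 m or horizontal distance between puck1 and cell_right below 0.053 m) and (horizontal distance between puck2 and cell_left below 0.053 m or horizontal distance between puck2 and cell_middle below 0.053 m or horizontal distance between puck2 and cell_right below 0.053 m) and (horizontal distance between puck3 and cell_left below 0.053 m or horizontal distance between puck3 and cell_middle below 0.053 m or horizontal distance between puck3 and cell_right below 0.053 m) and (horizontal distance between puck4 and cell_left below 0.053 m or horizontal distance between puck4 and cell_middle below 0.053 m or horizontal distance between puck4 and cell_right below 0.053 m) and (horizontal distance between puck5 and cell_left below 0.053 m or horizontal distance between puck5 and cell_middle below 0.053 m or horizontal distance between puck5 and cell_right below 0.053 m) and (horizontal distance between puck6 and cell_left below 0.053 m or horizontal distance between puck6 and cell_middle below 0.053 m or horizontal distance between puck6 and cell_right below 0.053 m) and height (world z) of each of puck1, puck2, puck3, puck4, puck5, puck6 below 0.043 m and horizontal distance between any of puck1, puck2, puck3, puck4, puck5, puck6 and cell_left below 0.053 m and horizontal distance between any of puck1, puck2, puck3, puck4, puck5, puck6 and cell_middle below 0.053 m and horizontal distance between any of puck1, puck2, puck3, puck4, puck5, puck6 and cell_right below 0.053 m and not (horizontal distance between each of puck1, puck2, puck3, puck4 and cell_left below 0.053 m or horizontal distance between each of puck1, puck2, puck3, puck5 and cell_left below 0.053 m or horizontal distance between each of puck1, puck2, puck3, puck6 and cell_left below 0.053 m or horizontal distance between each of puck1, puck2, puck4, puck5 and cell_left below 0.053 m or horizontal distance between each of puck1, puck2, puck4, puck6 and cell_left below 0.053 m or horizontal distance between each of puck1, puck2, puck5, puck6 and cell_left below 0.053 m or horizontal distance between each of puck1, puck3, puck4, puck5 and cell_left below 0.053 m or horizontal distance between each of puck1, puck3, puck4, puck6 and cell_left below 0.053 m or horizontal distance between each of puck1, puck3, puck5, puck6 and cell_left below 0.053 m or horizontal distance between each of puck1, puck4, puck5, puck6 and cell_left below 0.053 m or horizontal distance between each of puck2, puck3, puck4, puck5 and cell_left below 0.053 m or horizontal distance between each of puck2, puck3, puck4, puck6 and cell_left below 0.053 m or horizontal distance between each of puck2, puck3, puck5, puck6 and cell_left below 0.053 m or horizontal distance between each of puck2, puck4, puck5, puck6 and cell_left below 0.053 m or horizontal distance between each of puck3, puck4, puck5, puck6 and cell_left below 0.053 m) and not (horizontal distance between each of puck1, puck2, puck3, puck4 and cell_middle below 0.053 m or horizontal distance between each of puck1, puck2, puck3, puck5 and cell_middle below 0.053 m or horizontal distance between each of puck1, puck2, puck3, puck6 and cell_middle below 0.053 m or horizontal distance between each of puck1, puck2, puck4, puck5 and cell_middle below 0.053 m or horizontal distance between each of puck1, puck2, puck4, puck6 and cell_middle below 0.053 m or horizontal distance between each of puck1, puck2, puck5, puck6 and cell_middle below 0.053 m or horizontal distance between each of puck1, puck3, puck4, puck5 and cell_middle below 0.053 m or horizontal distance between each of puck1, puck3, puck4, puck6 and cell_middle below 0.053 m or horizontal distance between each of puck1, puck3, puck5, puck6 and cell_middle below 0.053 m or horizontal distance between each of puck1, puck4, puck5, puck6 and cell_middle below 0.053 m or horizontal distance between each of puck2, puck3, puck4, puck5 and cell_middle below 0.053 m or horizontal distance between each of puck2, puck3, puck4, puck6 and cell_middle below 0.053 m or horizontal distance between each of puck2, puck3, puck5, puck6 and cell_middle below 0.053 m or horizontal distance between each of puck2, puck4, puck5, puck6 and cell_middle below 0.053 m or horizontal distance between each of puck3, puck4, puck5, puck6 and cell_middle below 0.053 m) and not (horizontal distance between each of puck1, puck2, puck3, puck4 and cell_right below 0.053 m or horizontal distance between each of puck1, puck2, puck3, puck5 and cell_right below 0.053 m or horizontal distance between each of puck1, puck2, puck3, puck6 and cell_right below 0.053 m or horizontal distance between each of puck1, puck2, puck4, puck5 and cell_right below 0.053 m or horizontal distance between each of puck1, puck2, puck4, puck6 and cell_right below 0.053 m or horizontal distance between each of puck1, puck2, puck5, puck6 and cell_right below 0.053 m or horizontal distance between each of puck1, puck3, puck4, puck5 and cell_right below 0.053 m or horizontal distance between each of puck1, puck3, puck4, puck6 and cell_right below 0.053 m or horizontal distance between each of puck1, puck3, puck5, puck6 and cell_right below 0.053 m or horizontal distance between each of puck1, puck4, puck5, puck6 and cell_right below 0.053 m or horizontal distance between each of puck2, puck3, puck4, puck5 and cell_right below 0.053 m or horizontal distance between each of puck2, puck3, puck4, puck6 and cell_right below 0.053 m or horizontal distance between each of puck2, puck3, puck5, puck6 and cell_right below 0.053 m or horizontal distance between each of puck2, puck4, puck5, puck6 and cell_right below 0.053 m or horizontal distance between each of puck3, puck4, puck5, puck6 and cell_right below 0.053 m) and distance between shaker and cradle_seat below 0.012 m and angle between the x axis of shaker and the x axis of cradle, either way round below 0.12 rad and angle between shaker's own z axis and vertical below 0.12 rad and linear speed of each of puck1, puck2, puck3, puck4, puck5, puck6, shaker below 0.03 m/s); the robot touches nothing.
It fails at once if the fingers touch a puck (contact force between the fingers and puck1 above 0.5 N or contact force between the fingers and puck2 above 0.5 N or contact force between the fingers and puck3 above 0.5 N or contact force between the fingers and puck4 above 0.5 N or contact force between the fingers and puck5 above 0.5 N or contact force between the fingers and puck6 above 0.5 N).
It fails at once if a bystander is moved more than 25 mm (distance of any of masking_roll, bun_pack, date_stamp from where it was at the start of the episode above 0.025 m).
It also fails if it takes over 72 s, if anything falls off the work surface, if the arm or the gripper's body presses on something with over 40 N, if the wrist force passes 120 N, or if a joint passes its speed limit or range.

## Robot

A 6-joint arm with a two-finger parallel gripper is mounted at the origin on the work surface; the furniture and walls round the work are solid. World frame = base frame: x ahead of the robot, y to its left, z up, the work surface at z = 0. Lengths are in m, angles in rad, forces in N, time in s.
With the tool pointing down it reaches from about 0.35 to 0.775 m from the base axis. Payload 7.3 kg.
Tool frame: the origin (TCP) lies midway between the tips of the shut fingers; the grasp point (between the pads) lies 19 mm behind it (tcp_to_grasp is the distance from the TCP to the grasp point, in m); z points along the fingers, y is the line along which they close (so a half turn about z gives the same grasp; the last joint's range is limited). The gripper opens to 92 mm and grips with 3 to 60 N. Pads are 19 mm wide; open, the fingers measure 130 mm over their backs; the gripper's body (75 mm by 190 mm) begins 47 mm behind the grasp point.
Start: joints at [1.166, 0.342, 1.524, -0, 1.275, -0.146], TCP at [0.134, 0.508, 0.227] pointing down, gripper open.
Joint ranges: [-2.53, 2.53], [-0.77, 2.02], [0.04, 2.7], [-1, 4.14], [0.28, 2.66], [-3.11, 3.11]. Speed limits (rad/s): [2.57, 2.57, 3.14, 3.14, 3.14, 3.14].

## Interface

Orientations are given as [roll, pitch, yaw] about the fixed x, y, z axes, in that order (R = Rz(yaw) Ry(pitch) Rx(roll)).
In Python, from cell import observe, read_camera, calibration, hand_in, tcp_to_grasp gives the robot as it stands.
- The arm moves only by the tool send_rows, never from a script. Its argument "targets" is a list of rows, each a list of 5 numbers: the opening, from 0 (shut) to 1 (fully open), then the shift along the world's x, y, z in m, then the turn about the world's z in rad. A call has 1 to 5 rows; each row shifts and turns the commanded pose from where the row before left it; what a row does not reach is not made up. A row lasts 1/10 s, in which the tool goes at most 50 mm and 8.59 degrees, less where a joint would pass 70% of its speed; a pose out of reach is approached as far as the arm can. A call is refused whole if a number of a shift passes 0.05 or a number of a turn 0.15, either way. A call with a gripper value outside its range is refused whole. The fingers move at their own pace and stop on an object; "grip_force" is the grip in N (left out, the last holds). Time passes only in rows, so rows that do not move let the fingers close. It gives the time, the measured TCP pose, the force, the opening and the grip force at its end, in the units of the state.
- observe(): the state, without advancing time (a new reading comes with each control period).
- read_camera(name): name is "scene" or "top"; returns (picture, depth): 384x512x3 uint8, red, green, blue; 384x512 float32, m along the optical axis (not along the pixel's ray), 0 where there is no reading.
- calibration(name): a dict with "intrinsics" (3x3 intrinsics, pixels), "k1" (the pictures are not rectified: a ray, as slopes to the right and down, at radius r is drawn at 1 + k1 r^2 times it, then the intrinsics apply), "world_to_cam" (4x4, takes a point from world to camera coordinates). Camera axes: x right, y up, looking along -z (the intrinsics and any distortion apply to the point x, -y, -z); pixel columns grow to the right and rows downward; lengths in m; the calibration is good to about 2 mm. A picture is of the moment at which its call begins. calibration takes no time and is no camera call.
- hand_in(): hands the job in; it is judged then, once.
The state is a dict: "time": time; "qpos": joint angles; "qvel": joint speeds; "joint_efforts": joint torques, N m; "tool_pos": TCP position; "tool_rot": TCP orientation; "contact_force": force on the tool from outside, world axes, zero at the start; "torque": the same for the moment, N m; "opening": finger opening in m; "grip_force": force on a finger pad.
Only numpy, scipy, OpenCV 4.12 (cv2) and the standard library are available. Lean on these libraries where they do the work, as an engineer would, in place of code of your own. Each camera call takes 0.05 s, during which the arm holds its last target. There are 200 camera calls.

## Working session

There is one attempt and no reset: what is moved stays moved. The work goes in short steps, Python scripts to look and compute and a tool call to move; the robot and the scene stay as the last step left them, time stands still between calls to the robot, and variables do not carry over. Pictures are saved under pics/ and viewed, at most 10 in all, crops included, and the job is handed in when it is done.

Besides the shell and the picture viewer there is one more tool, called after "Emit:" as name(argument=value, ...) on one line, values as JSON. send_rows: Moves the arm, as the interface text tells. Its arguments: {"type":"object","properties":{"targets":{"type":"array","items":{"type":"array","items":{"type":"number"}}},"grip_force":{"type":"number"}},"required":["targets"]}

```bash
mkdir -p pics; ls
cat > h.py <<'E'
import numpy as np,cv2
from cell import *
def project_ray(name,u,v):
    c=calibration(name);K=np.array(c["intrinsics"]);T=np.array(c["world_to_cam"])
    p=cv2.undistortPoints(np.array([[[u,v]]],float),K,np.array([c["k1"],0,0,0.]))[0,0]
    R=T[:3,:3];o=-R.T@T[:3,3];d=R.T@np.array([p[0],-p[1],-1.]);return o,d
def on_plane(name,u,v,z):
    o,d=project_ray(name,u,v);return o+d*(z-o[2])/d[2]
def at_depth(name,u,v,dep):
    o,d=project_ray(name,u,v);return o+d*dep
def cloud(name,dep):
    c=calibration(name);K=np.array(c["intrinsics"]);T=np.array(c["world_to_cam"])
    h,w=dep.shape;uv=np.stack(np.meshgrid(np.arange(w),np.arange(h)),-1).reshape(-1,1,2).astype(float)
    p=cv2.undistortPoints(uv,K,np.array([c["k1"],0,0,0.]))[:,0]
    P=np.c_[p[:,0],-p[:,1],-np.ones(len(p))]*dep.reshape(-1,1)
    return ((P-T[:3,3])@T[:3,:3]).reshape(h,w,3)
def shot(name,fn=None):
    im,d=read_camera(name)
    if fn: cv2.imwrite("pics/"+fn,im[:,:,::-1])
    return im,d
E
python3 - <<'E'
from h import *
for n in("scene","top"):
    im,d=shot(n,n+"0.png");np.savez(n+"0.npz",im=im,d=d);c=calibration(n);print(n,np.round(np.array(c["world_to_cam"]),2).tolist(),c["k1"],np.array(c["intrinsics"])[0,0])
print(observe(),tcp_to_grasp)
a=cv2.imread("pics/scene0.png");b=cv2.imread("pics/top0.png")
E
```

```text
pics
scene [[0.77, -0.63, -0.0, -0.25], [0.49, 0.6, 0.63, -0.32], [-0.4, -0.49, 0.77, -0.94], [0.0, 0.0, 0.0, 1.0]] -0.11427007489136908 426.51498534622715
top [[-0.01, -1.0, 0.02, 0.06], [0.98, -0.0, 0.19, -0.41], [-0.19, 0.02, 0.98, -1.44], [0.0, 0.0, 0.0, 1.0]] -0.08126981246409871 470.26392844028317
{'time': 0.1, 'qpos': array([ 1.16600554e+00,  3.42686555e-01,  1.52489013e+00,  1.47315319e-05,
        1.27540939e+00, -1.46010763e-01]), 'qvel': array([-0.00035909, -0.00045521, -0.00355916,  0.00041716,  0.0002676 ,
       -0.00070996]), 'joint_efforts': array([ 1.25559502e-03, -4.32011926e+01, -2.44689399e+01,  7.18355994e-02,
        5.26324112e-02, -4.84924237e-05]), 'tool_pos': array([0.13418809, 0.50719837, 0.22610802]), 'tool_rot': array([-3.14021611e+00, -2.16669565e-04,  2.88280818e+00]), 'contact_force': array([-0.00090397, -0.37588334, -0.4731588 ]), 'torque': array([0.0161046, 0.0143952, 0.0139946]), 'grip_force': 0.0, 'opening': 0.0920939400180119} 0.0188
```

View pics/top0.png

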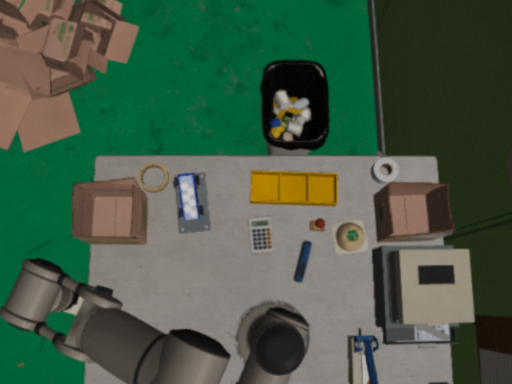

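View pics/scene0.png

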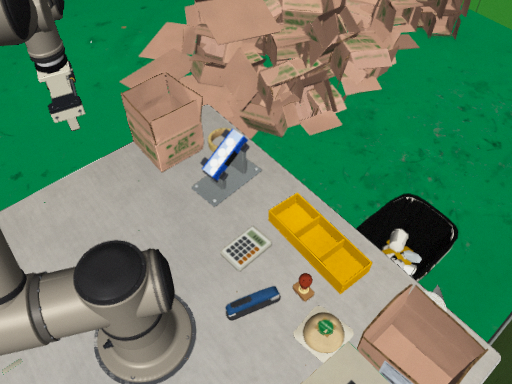

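```bash
python3 - <<'E'
from h import *
for n in("top","scene"):
    f=np.load(n+"0.npz");im,d=f["im"],f["d"];P=cloud(n,d);hsv=cv2.cvtColor(im,cv2.COLOR_RGB2HSV)
    W=(d>0)&(P[...,2]<.3)
    yel=W&cv2.inRange(hsv,(20,150,100),(32,255,255)).astype(bool)&(P[...,0]>.3)&(P[...,0]<.75)&(P[...,1]<.15)&(P[...,1]>-.35)
    Q=P[yel];print(n,"yel",len(Q),np.percentile(Q[:,2],[1,50,99]))
    T=Q[Q[:,2]>.036];r=cv2.minAreaRect(T[:,:2].astype(np.float32)*1000);print(" rim rect",r, cv2.boxPoints(r).tolist())
    blu=W&cv2.inRange(hsv,(100,120,50),(128,255,255)).astype(bool)&(P[...,1]>.1)&(P[...,0]>.35)&(P[...,0]<.8)
    n_,lab,st,_=cv2.connectedComponentsWithStats(blu.astype(np.uint8));k=1+st[1:,4].argmax();print(" blue bbox",st[k])
    x,y,w,h=st[k][:4]
    hull=cv2.convexHull(np.argwhere(lab==k)[:,::-1].astype(np.int32));m=np.zeros(d.shape,np.uint8);cv2.fillConvexPoly(m,hull,1)
    Q=P[(m>0)&W];c=np.median(Q,0);print(" shaker",len(Q),c)
    A=np.c_[Q[:,:2],np.ones(len(Q))]
    for _ in range(4):
        s=np.linalg.lstsq(A,Q[:,2],rcond=None)[0];e=abs(A@s-Q[:,2]);ok=e<.006;A,Q=A[ok],Q[ok]
    print(" plane",s,len(Q),"tilt",np.degrees(np.arctan(np.hypot(s[0],s[1]))),np.degrees(np.arctan2(s[1],s[0])))
    r=cv2.minAreaRect(Q[:,:2].astype(np.float32)*1000);print(" rect",r,s@[r[0][0]/1000,r[0][1]/1000,1])
    g=W&(P[...,2]>.003)&(P[...,2]<.02)&(abs(P[...,0]-c[0])<.16)&(abs(P[...,1]-c[1])<.1)&(hsv[...,1]<60)
    Q=P[g]; r=cv2.minAreaRect(Q[:,:2].astype(np.float32)*1000);print(" base",len(Q),r,np.median(Q[:,2]))
    bg=(abs(P[...,0]-.4)<.05)&(abs(P[...,1]-.15)<.05);print(" table z",np.median(P[bg][:,2]))
E
python3 - <<'E'
import cv2,numpy as np
a=cv2.imread("pics/top0.png")[160:245,160:220];b=cv2.imread("pics/scene0.png")[115:210,180:275]
a=cv2.resize(a,(400,567),interpolation=2);b=cv2.resize(b,(400,400),interpolation=2);b=np.vstack([b,np.zeros((167,400,3),np.uint8)])
cv2.imwrite("pics/crop0.png",np.hstack([a,b]))
E
```

```text
top yel 2735 [-0.00249383  0.00622766  0.04893977]
 rim rect ((465.7222900390625, -72.68305969238281), (271.7366943359375, 101.895751953125), 88.31075286865234) [[410.7913513183594, -206.990478515625], [512.642822265625, -209.99423217773438], [520.6531982421875, 61.624359130859375], [418.8017578125, 64.62811279296875]]
 blue bbox [177 173  23  46 117]
 shaker 553 [0.43994214 0.24416373 0.12813818]
 plane [ 0.41750417  0.25468435 -0.11928643] 234 tilt 26.061131514144616 31.383871496718722
 rect ((420.21881103515625, 249.49374389648438), (114.76922607421875, 47.954837799072266), 6.462194442749023) 0.1196988294234918
 base 1729 ((431.0556640625, 244.3465576171875), (302.2562561035156, 199.50350952148438), 0.010078593157231808) 0.006154845816557925
 table z 0.0008737591973529363
scene yel 4605 [-0.00072241  0.00792022  0.04588258]
 rim rect ((465.14471435546875, -74.58226013183594), (276.064697265625, 103.24343872070312), 88.02862548828125) [[408.8052062988281, -210.75711059570312], [511.987548828125, -214.3087158203125], [521.4842529296875, 61.59259033203125], [418.3018798828125, 65.14419555664062]]
 blue bbox [212 136  35  45 241]
 shaker 360 [0.42268606 0.2272088  0.10395731]
 plane [ 0.75120345 -1.92520231  0.22690283] 105 tilt 64.17795455232708 -68.68454160856452
 rect ((475.7364501953125, 259.67474365234375), (234.64993286132812, 49.930625915527344), 29.3599796295166) 0.08435128110971496
 base 1318 ((419.4973449707031, 228.87139892578125), (192.22198486328125, 311.60675048828125), 89.31072235107422) 0.007350147061920562
 table z -0.0005878432993006523
```

View pics/crop0.png

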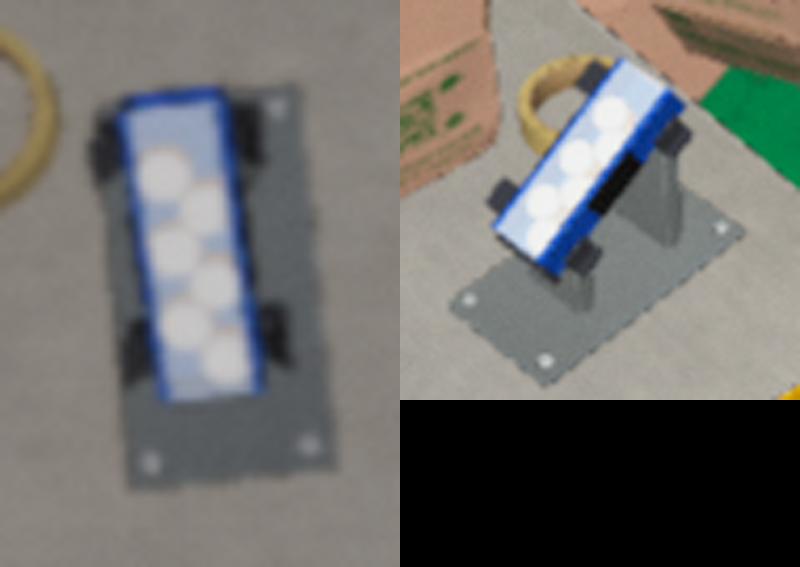

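Run:
```python
from h import *
def tp(x,y):return 160+(x+.5)*60/400-.5,160+(y+.5)*85/567-.5
def sp(x,y):return 180+(x-400+.5)*95/400-.5,115+(y+.5)*95/400-.5
def tri(a,b):
    o1,d1=project_ray("top",*a);o2,d2=project_ray("scene",*b)
    s=np.linalg.lstsq(np.c_[d1,-d2],o2-o1,rcond=None)[0];p,q=o1+d1*s[0],o2+d2*s[1];return (p+q)/2,np.linalg.norm(p-q)
for nm,a,b in[("m+",(120,95),(627,58)),("m-",(222,88),(687,101)),("r-",(265,393),(553,262)),("r+",(160,403),(493,224))]:
    print(nm,*[np.round(v,4) for v in tri(tp(*a),sp(*b))])
for h,z in((.008,0),):
    for nm,c in(("TR",(298,86)),("BR",(337,467)),("BL",(126,490))):print(nm,on_plane("top",*tp(*c),h))
    for nm,c in(("BL",(450,308)),("BR",(545,385)),("TR",(747,232))):print(nm,on_plane("scene",*sp(*c),h))
print("hole", [np.round(tri(tp(*a),sp(*b)),4) if 0 else (np.round(tri(tp(*a),sp(*b))[0],4),) for a,b in[((150,462),(469,300)),((309,445),(545,360)),((278,107),(722,228))]])
```

```text
m+ [0.4812 0.2816 0.1414] 0.0041
m- [0.4905 0.2363 0.1292] 0.0026
r- [0.3631 0.2185 0.0786] 0.008
r+ [0.3552 0.2674 0.0799] 0.001
TR [0.5217676  0.21272414 0.008     ]
BR [0.33494454 0.19172937 0.008     ]
BL [0.32412657 0.29186227 0.008     ]
BL [0.32211637 0.28157529 0.008     ]
BR [0.33315763 0.18807334 0.008     ]
TR [0.52065539 0.20749276 0.008     ]
hole [(array([0.3375, 0.2812, 0.0053]),), (array([0.3456, 0.2052, 0.0074]),), (array([0.5113, 0.2227, 0.006 ]),)]
```

Emit:
send_rows(targets=[[1,0,0,0.03,0],[1,0.01,-0.01,0.03,0],[1,0.025,-0.022,0.02,0.06],[1,0.03,-0.026,0,0.08],[1,0.03,-0.026,0,0.08]], grip_force=25)

```text
time: 0.6
tool_pos: [0.23, 0.4228, 0.3072]
tool_rot: [3.141, 0.001, 3.107]
contact_force: [0.9, 1.1, -0.0]
opening: 0.0915
grip_force: 0.0
```

Emit:
send_rows(targets=[[1,0.03,-0.026,0,0.08],[1,0.03,-0.026,0,0.06],[1,0.03,-0.026,0,0],[1,0.03,-0.026,0,0],[1,0.03,-0.026,0,0]])

```text
time: 1.1
tool_pos: [0.3802, 0.2922, 0.3065]
tool_rot: [-3.142, -0.001, -3.04]
contact_force: [0.4, 0.2, -0.1]
opening: 0.0918
grip_force: 0.0
```

Emit:
send_rows(targets=[[1,0.024,-0.021,0,0.005],[1,0.02,-0.018,-0.02,0],[1,0,0,-0.045,0],[1,0,0,-0.045,0],[1,0,0,-0.03,0]])

```text
time: 1.6
tool_pos: [0.422, 0.2536, 0.1637]
tool_rot: [-3.141, -0.004, -3.036]
contact_force: [0.6, -0.2, 1.0]
opening: 0.0922
grip_force: 0.0
```

Run:
```python
from h import *
o=observe();print(o["tool_pos"],o["tool_rot"])
a,_=shot("top");b,_=shot("scene")
a=cv2.resize(a[150:240,150:240],(400,400),interpolation=2);b=cv2.resize(b[100:200,180:280],(400,400),interpolation=2)
cv2.imwrite("pics/g1.png",np.hstack([a,b])[...,::-1])
```

```text
[0.42202573 0.25358207 0.16365179] [-3.1406109  -0.00383738 -3.03623942]
```

View pics/g1.png

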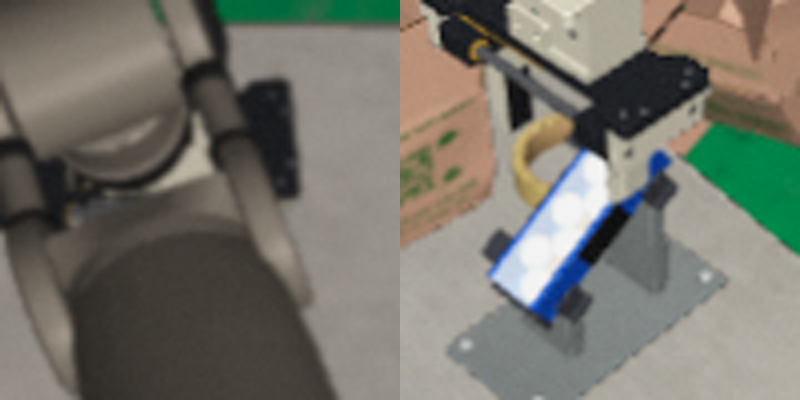

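Run:
```python
from h import *
o,d=project_ray("scene",230.8,158.3);n=np.array([-np.sin(.106),np.cos(.106),0])
for yc in(.246,.250,.254):
    p0=np.array([.428,yc,0])-n*.025;s=n@(p0-o)/(n@d);print(o+d*s)
```

```text
[0.42077652 0.22009032 0.11178873]
[0.42379175 0.22441114 0.10634341]
[0.42680698 0.22873195 0.1008981 ]
```

Emit:
send_rows(targets=[[1,0.001,-0.003,-0.03,0],[1,0,0,-0.03,0],[1,0,0,-0.011,0],[0,0,0,0,0],[0,0,0,0,0]], grip_force=25)

```text
time: 2.2
tool_pos: [0.4253, 0.252, 0.0973]
tool_rot: [3.141, 0.002, -3.035]
contact_force: [0.7, 0.2, -0.0]
opening: 0.0803
grip_force: 0.0
```

Emit:
send_rows(targets=[[0,0,0,0,0],[0,0,0,0,0]])

```text
time: 2.4
tool_pos: [0.4251, 0.2519, 0.097]
tool_rot: [3.141, 0.002, -3.035]
contact_force: [0.5, -0.6, -0.3]
opening: 0.0644
grip_force: 0.0
```

Emit:
send_rows(targets=[[0,0,0,-0.005,0],[0,0,0,0,0],[0,0,0,0,0],[0,0,0,0,0]])

```text
time: 2.8
tool_pos: [0.4242, 0.2514, 0.0905]
tool_rot: [-3.141, -0.001, -3.035]
contact_force: [0.5, 0.0, -2.8]
opening: 0.0501
grip_force: 25.0
```

Emit:
send_rows(targets=[[0,0,0,0.015,0],[0,0,0,0.03,0],[0,0,0,0.04,0],[0,0.005,0,0.03,0],[0,0.03,0.003,0,0]])

```text
time: 3.3
tool_pos: [0.4594, 0.2554, 0.2103]
tool_rot: [3.14, 0.006, -3.034]
contact_force: [0.5, 0.7, -3.6]
opening: 0.0498
grip_force: 25.0
```

Emit:
send_rows(targets=[[0,0.03,0.004,0,0],[0,0.025,0.003,0,0],[0,0.015,0.001,0,0],[0,0,0,0,0]])

```text
time: 3.7
tool_pos: [0.5305, 0.2622, 0.2046]
tool_rot: [-3.141, -0.001, -3.036]
contact_force: [1.2, 0.2, -3.4]
opening: 0.0497
grip_force: 25.0
```

Run:
```python
from h import *
o=observe();print(o["tool_pos"],o["tool_rot"],o["opening"])
a,_=shot("top");b,_=shot("scene")
a=cv2.resize(a[130:230,140:240],(400,400),interpolation=2);b=cv2.resize(b[70:190,180:300],(400,400),interpolation=2)
cv2.imwrite("pics/g2.png",np.hstack([a,b])[...,::-1])
```

```text
[0.53050438 0.26222806 0.20455676] [-3.14129083e+00 -9.97339910e-04 -3.03632114e+00] 0.04965088650915397
```

View pics/g2.png

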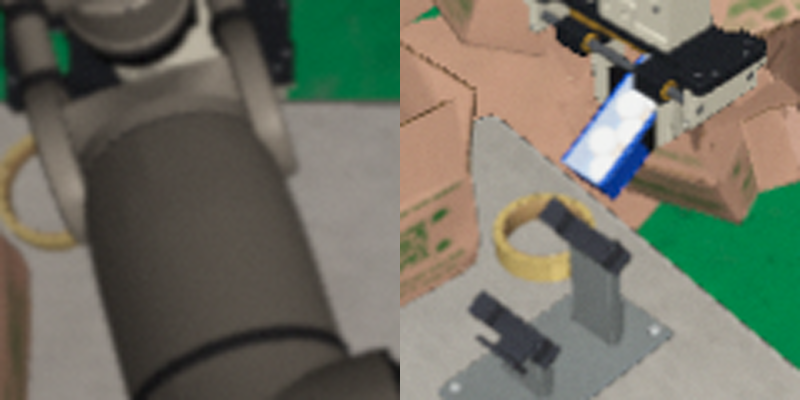

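Emit:
send_rows(targets=[[0,0,0,-0.03,0],[0,0,0,-0.02,0],[0,0,0,-0.01,0],[0,0,0,-0.005,0],[0,0,0,-0.005,0]], grip_force=12)

```text
time: 4.3
tool_pos: [0.5297, 0.2628, 0.1367]
tool_rot: [3.141, 0.002, -3.035]
contact_force: [0.6, -0.4, 0.4]
opening: 0.0497
grip_force: 12.0
```

Emit:
send_rows(targets=[[0,0,0,-0.005,0],[0,0,0,-0.005,0],[0,0,0,0,0]])

```text
time: 4.6
tool_pos: [0.5293, 0.2625, 0.1254]
tool_rot: [3.141, -0.0, -3.035]
contact_force: [0.1, 0.6, -1.4]
opening: 0.0501
grip_force: 12.0
```

Run:
```python
from h import *
o=observe();print(o["tool_pos"],o["contact_force"],o["opening"])
b,_=shot("scene")
b=cv2.resize(b[70:190,180:300],(500,500),interpolation=2)
cv2.imwrite("pics/g3.png",b[...,::-1])
```

```text
[0.52930546 0.26252462 0.12543762] [ 0.12082428  0.62503572 -1.35593022] 0.0500921315116246
```

View pics/g3.png

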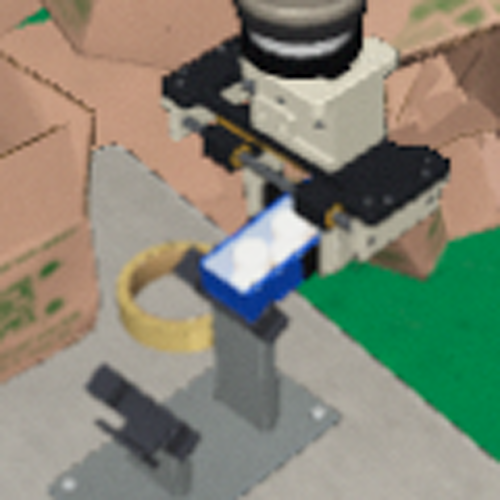

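```bash
cat >> h.py <<'E'
def tilt(yaw,name="scene"):
    """angle of the shaker's lid (rad) from depth points rear of the tool, in the tool's heading"""
    im,d=read_camera(name);P=cloud(name,d);o=observe();g=o["tool_pos"]+[0,0,tcp_to_grasp]
    c,s=np.cos(yaw),np.sin(yaw);Q=(P-g)@np.array([[c,-s,0],[s,c,0],[0,0,1]])
    m=(d>0)&(abs(Q[...,1])<.019)&(Q[...,0]>-.068)&(Q[...,0]<-.02)&(abs(Q[...,2])<.06)
    m&=(im[...,2]>90)&(im[...,2].astype(int)>=im[...,0])
    X=Q[m];k=np.ones(len(X),bool)
    for _ in range(4):
        a=np.polyfit(X[k,0],X[k,2],1);k=abs(np.polyval(a,X[:,0])-X[:,2])<.006
    return np.degrees(np.arctan(a[0])),a[1],k.sum(),len(X),im
E
python3 - <<'E'
from h import *
for i in range(3):print(tilt(.106)[:4])
E
```

```text
(np.float64(45.82753111570591), np.float64(0.03662106318760897), np.int64(35), 121)
(np.float64(45.40800815709571), np.float64(0.0369022123073037), np.int64(28), 120)
(np.float64(47.55340304074113), np.float64(0.03913667437739875), np.int64(33), 120)
```

```bash
cat >> h.py <<'E'
def vplane(u,v,yaw,off,name="scene"):
    """ray onto the vertical plane along heading yaw at lateral offset off from the tool; returns (along, z) from grasp point"""
    g=observe()["tool_pos"]+[0,0,tcp_to_grasp];n=np.array([-np.sin(yaw),np.cos(yaw),0])
    o,d=project_ray(name,u,v);s=n@(g+n*off-o)/(n@d);p=o+d*s-g
    return p@[np.cos(yaw),np.sin(yaw),0],p[2]
E
python3 - <<'E'
from h import *
f=lambda x,y:(180+(x+.5)*.24-.5,70+(y+.5)*.24-.5)
for x,y,o in((203,263,.023),(285,196,.023),(240,293,-.023),(310,234,-.023),(246,320,-.023),(305,280,-.023)):print(x,y,np.round(vplane(*f(x,y),.106,o),4))
E
```

```text
203 263 [-0.069  -0.0037]
285 196 [0.0067 0.0069]
240 293 [-0.0794  0.0071]
310 234 [-0.0163  0.0165]
246 320 [-0.0752 -0.0197]
305 280 [-0.0211 -0.0208]
```

Emit:
send_rows(targets=[[0,0,0,-0.004,0],[0,0,0,-0.004,0],[0,0,0,0,0]])

```text
time: 5.1
tool_pos: [0.5293, 0.2625, 0.1173]
tool_rot: [3.142, -0.0, -3.035]
contact_force: [0.9, 0.2, -1.0]
opening: 0.0497
grip_force: 12.0
```

Run:
```python
from h import *
o=observe();print(o["tool_pos"],o["contact_force"],o["opening"])
b,_=shot("scene")
b=cv2.resize(b[70:190,180:300],(500,500),interpolation=2)
cv2.imwrite("pics/g4.png",b[...,::-1])
```

```text
[0.52932872 0.2624921  0.11727751] [ 0.86346891  0.22171178 -1.03040279] 0.04971577800059501
```

View pics/g4.png

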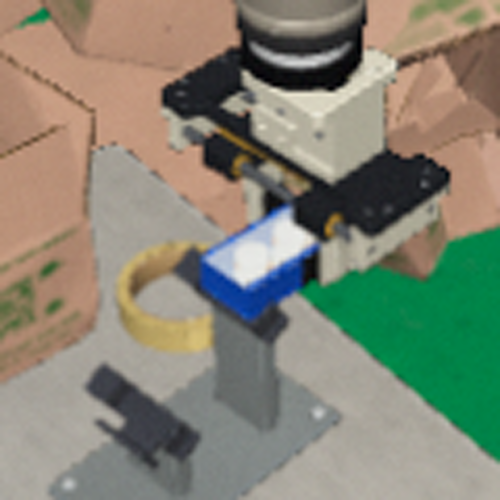

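Emit:
send_rows(targets=[[0,0,0,0.01,0],[0,0,0,0.025,0],[0,0,0,0.025,0],[0,0,-0.01,0,-0.1],[0,-0.003,-0.02,0,-0.14]], grip_force=40)

```text
time: 5.65
tool_pos: [0.5267, 0.2333, 0.1792]
tool_rot: [3.14, 0.002, 3.005]
contact_force: [-0.4, -0.1, -2.3]
opening: 0.0497
grip_force: 40.0
```

Emit:
send_rows(targets=[[0,-0.005,-0.025,0,-0.14],[0,-0.005,-0.025,0,-0.14],[0,-0.006,-0.025,0,-0.14],[0,-0.006,-0.025,0,-0.14],[0,-0.006,-0.025,0,-0.14]])

```text
time: 6.15
tool_pos: [0.4978, 0.1066, 0.1783]
tool_rot: [3.142, 0.0, 2.302]
contact_force: [0.2, -0.3, -3.2]
opening: 0.0495
grip_force: 40.0
```

Emit:
send_rows(targets=[[0,-0.006,-0.025,0,-0.14],[0,-0.006,-0.025,0,-0.14],[0,-0.006,-0.025,0,-0.14],[0,-0.006,-0.025,0,-0.14],[0,-0.006,-0.02,0,-0.14]])

```text
time: 6.65
tool_pos: [0.4679, -0.0137, 0.1784]
tool_rot: [3.141, 0.0, 1.602]
contact_force: [-0.2, -0.0, -3.7]
opening: 0.0494
grip_force: 40.0
```

Run:
```python
from h import *
o=observe();print(o["time"],o["tool_pos"],o["tool_rot"],o["qpos"],o["opening"],o["contact_force"])
f=np.load("top0.npz");im,d=f["im"],f["d"];P=cloud("top",d);hsv=cv2.cvtColor(im,cv2.COLOR_RGB2HSV)
r=(hsv[...,1]>140)&((hsv[...,0]<8)|(hsv[...,0]>172))&(P[...,0]>.3)&(P[...,0]<.5)&(abs(P[...,1])<.3)&(d>0);print("stamp",r.sum(),np.median(P[r],0))
```

```text
6.65 [ 0.46786958 -0.01366973  0.17837507] [3.14131637e+00 2.74654354e-04 1.60158744e+00] [-1.93023757e-01  2.87111514e-01  1.74912166e+00 -2.31100743e-04
  1.10502914e+00 -2.23711156e-01] 0.04944553531818918 [-0.2126947  -0.01431282 -3.68237539]
stamp 46 [ 0.34554729 -0.14663353  0.07521367]
```

Emit:
send_rows(targets=[[0,-0.001,-0.017,-0.01,-0.06],[0,-0.001,-0.015,-0.03,0],[0,-0.001,-0.012,-0.03,0],[0,0,-0.008,-0.03,0],[0,0,-0.004,-0.018,0]])

```text
time: 7.15
tool_pos: [0.4644, -0.0689, 0.0584]
tool_rot: [-3.14, -0.001, 1.547]
contact_force: [0.6, 0.4, -2.9]
opening: 0.0497
grip_force: 40.0
```

```bash
cat >> h.py <<'E'
def pucks(verbose=1):
    """white blobs in the tray from both views: world points below the rim"""
    out={}
    for n in("top","scene"):
        im,d=read_camera(n);P=cloud(n,d);hsv=cv2.cvtColor(im,cv2.COLOR_RGB2HSV)
        t=(P-[.465,-.0735,0])@np.array([[np.cos(-.032),-np.sin(-.032),0],[np.sin(-.032),np.cos(-.032),0],[0,0,1]])
        m=(d>0)&(hsv[...,1]<90)&(hsv[...,2]>120)&(abs(t[...,0])<.05)&(abs(t[...,1])<.138)&(P[...,2]<.05)
        k,l,s,c=cv2.connectedComponentsWithStats(m.astype(np.uint8))
        out[n]=[(int(s[i,4]),np.round(np.median(t[l==i],0)*1000).astype(int).tolist()) for i in range(1,k) if s[i,4]>8]
        if verbose:print(n,out[n])
        cv2.imwrite("pics/last_%s.png"%n,im[...,::-1])
    o=observe();print("t",round(o["time"],2),np.round(o["tool_pos"],4),np.round(o["contact_force"],1),round(o["tool_rot"][2],3))
    return out
E
python3 - <<'E'
from h import *
pucks()
a=cv2.imread("pics/last_top.png")[140:220,220:360];b=cv2.imread("pics/last_scene.png")[150:300,230:390]
a=cv2.resize(a,(700,400),interpolation=2)[:, :400];b=cv2.resize(b,(400,375),interpolation=2);b=cv2.copyMakeBorder(b,0,25,0,0,0)
cv2.imwrite("pics/g5.png",np.hstack([a,b]))
E
```

```text
top []
scene []
t 7.25 [ 0.4638 -0.0685  0.0582] [-0.2 -0.1 -2.3] 1.547
```

View pics/g5.png

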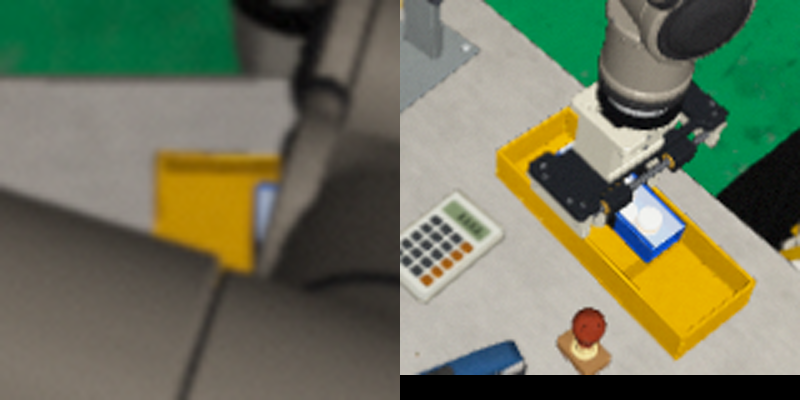

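Emit:
send_rows(targets=[[0,0,-0.01,0,0],[0,0,-0.025,0,0],[0,0,0.025,0,0],[0,0,0.01,0,0],[0,0,0,0,0]])

```text
time: 7.75
tool_pos: [0.4657, -0.0676, 0.0608]
tool_rot: [3.14, 0.0, 1.55]
contact_force: [0.3, -0.6, -3.2]
opening: 0.0495
grip_force: 40.0
```

```bash
cat >> h.py <<'E'
def lid(off=.0):
    """white puck spots seen through the lid at the mouth end (scene view): along-heading distance from grasp point, mm"""
    im=cv2.imread("pics/last_scene.png");hsv=cv2.cvtColor(im,cv2.COLOR_BGR2HSV)
    o=observe();g=o["tool_pos"]+[0,0,tcp_to_grasp];yaw=o["tool_rot"][2]-np.pi
    res=[]
    h=np.array([np.cos(yaw),np.sin(yaw),0]);w=np.array([-h[1],h[0],0])
    grid=np.zeros((40,70),np.uint8)
    c=calibration("scene");K=np.array(c["intrinsics"]);T=np.array(c["world_to_cam"])
    for i in range(40):
        for j in range(70):
            q=T@np.r_[g+h*(j+10)*.001+w*(i-20)*.001+[0,0,.006],1];x,y=q[0]/-q[2],-q[1]/-q[2];r=1+c["k1"]*(x*x+y*y)
            u,v=K[0,0]*x*r+K[0,2],K[1,1]*y*r+K[1,2];grid[i,j]=hsv[int(round(v)),int(round(u)),1]
    print("sat across heading (cols 10..80mm step 4; rows -20..20 step5):");print(grid[::5,::4])
E
python3 - <<'E'
from h import *
pucks();lid()
E
```

```text
top []
scene [(22, [-14, -104, 22]), (34, [-13, -115, 22])]
t 7.85 [ 0.4658 -0.0684  0.0605] [ 0.7 -0.9 -3.1] 1.55
sat across heading (cols 10..80mm step 4; rows -20..20 step5):
[[ 46  45 143 101 107 105 108 109 129 150 151 138 118   3   3  15  13 255]
 [ 51  30   3   3   3   2   2   3  22  10   4   2   3   2   4   8   8 255]
 [ 31  42   4   2   3   3   3   2   2   2  11   3   3   3   3   7   4 255]
 [ 38  48   4   3   2   3   5   3   3   3   3   2   2   3   2   7 192 255]
 [ 37  40   2  13  15  35  17   2   3   3   3   3  19  37  45 231 238 255]
 [ 56   3   3  20  35  35   1   3   3   3   4   3  22  35  33 216 128 255]
 [  6   3  29  32  32  31  22   2   2   2   3   8  32  33  41 232  10 255]
 [ 31  28  30  31  30  30  31  34  23  14  32  41  41  32  31 166 255 255]]
```

Emit:
send_rows(targets=[[0,0,-0.008,0,0],[0,0,-0.016,0,0],[0,0,0.016,0,0],[0,0,0.008,0,0],[0,0,0,0,0]])

```text
time: 8.35
tool_pos: [0.4652, -0.0681, 0.0597]
tool_rot: [-3.141, -0.0, 1.549]
contact_force: [0.8, -0.2, -3.2]
opening: 0.0494
grip_force: 40.0
```

```bash
cat >> h.py <<'E'
def trayview():
    """rectified view of the plane z=22mm over the tray (scene cam), 3 mm per char: W white, o orange-ish, . yellow, b blue, k dark"""
    im=cv2.imread("pics/last_scene.png");hsv=cv2.cvtColor(im,cv2.COLOR_BGR2HSV).astype(int)
    c=calibration("scene");K=np.array(c["intrinsics"]);T=np.array(c["world_to_cam"])
    a=-.032;ex=np.array([np.cos(a),np.sin(a),0]);ey=np.array([-ex[1],ex[0],0])
    for x in range(48,-52,-5):
        s=""
        for y in range(138,-140,-3):
            q=T@np.r_[np.array([.465,-.0735,.022])+ex*x*.001+ey*y*.001,1];X,Y=q[0]/-q[2],-q[1]/-q[2];r=1+c["k1"]*(X*X+Y*Y)
            h,S,V=hsv[int(round(K[1,1]*Y*r+K[1,2])),int(round(K[0,0]*X*r+K[0,2]))]
            s+="k" if V<70 else "W" if S<70 and V>150 else "g" if S<90 else "b" if 95<h<130 else "o" if h<17 else "."
        print(s)
E
python3 - <<'E'
from h import *
pucks();lid();trayview()
E
```

```text
top [(15, [-18, -115, 24])]
scene [(24, [29, -78, 24]), (34, [30, -89, 21]), (22, [-21, -105, 21]), (37, [-19, -116, 22])]
t 8.45 [ 0.4655 -0.0686  0.0598] [ 0.   1.  -1.4] 1.549
sat across heading (cols 10..80mm step 4; rows -20..20 step5):
[[ 28  54 191  58 100 207 199 200 202  26  27  22  25  69  70 230 226 255]
 [ 46  39   6  15   2  11   3   3   3   3   3  11  21  41  29  12 157 255]
 [ 44  43  19   3   3   3   2   3   4   2   3  12   2   3   1  17  85 255]
 [ 44  58   6   3   3   2   3   3   3   3   4   3   2   2   3   2 151 255]
 [ 59  72   3   3   3   3   1  17  37  36   3   2   3   4   2  12  78 179]
 [ 14   3   3   3   2   3   3  34  32  33   2   3   3   3   3  10 126 255]
 [ 36   1   3   3   3   3  22  32  31  31  31   2   3   3   5 205  20 255]
 [ 31  31  11   5  11  25  33  31  31  33  30  47  32  31  33 183 255 255]]
........WWWWWWWWWWWWWWWWWWWWWWWggWWgkggWWWWWWWWWWWWWWWWWWWWWbgg..............................
..........WWWWWWWWWWWWWWWWWWWWWkkkkkkkkgWWWWWWWWWWWWWWWWWWWWWob............Wg................
..........WWWWWWWWWWWWWWWWWWWWWk..kkkkkkgWWWWWWWWWWWWWWWWWWWWg.......
[... 922 characters left out ...]
.............................WoogWWg......
........kkkkkkggkkkkkkkkkkkggkkkkkkkkWWg........................................WWogWWW......
.........kkkkkkkkkkkkkkkkkkkkkkkkkkkkgWWg.......................................WWWoWWW......
...........kkggkkggkkggkkgWggWWgggWWgWWWWW.......................................WW.WWWg.....
..............WWWWWWWWWWWWWWWWWWWWWWWWWWWW.......................................W.gogW......
.............................................................................................
.............................................................................................
.............................................................................................
```

Emit:
send_rows(targets=[[0,0,-0.025,0,0],[0,0,-0.015,0,0],[0,0,-0.008,0,0],[0,0,-0.003,0,0],[0,0,0.003,0,0]])

```text
time: 8.95
tool_pos: [0.4653, -0.1169, 0.0597]
tool_rot: [3.142, -0.0, 1.546]
contact_force: [-0.7, 0.3, -3.4]
opening: 0.0497
grip_force: 40.0
```

Emit:
send_rows(targets=[[0,0,0.006,0,0],[0,0.001,0.01,0,0],[0,0,0.014,0,0],[0,0.001,0.018,0,0],[0,0,0.02,0,0]])

```text
time: 9.45
tool_pos: [0.4672, -0.0466, 0.0598]
tool_rot: [3.141, -0.0, 1.548]
contact_force: [0.2, -0.0, -2.5]
opening: 0.0499
grip_force: 40.0
```

Emit:
send_rows(targets=[[0,0.001,0.02,0,0],[0,0,0.02,0,0],[0,0,0.018,0,0],[0,0,0.012,0,0],[0,0,0.001,0,0]])

```text
time: 9.95
tool_pos: [0.468, 0.0245, 0.0598]
tool_rot: [-3.141, -0.0, 1.551]
contact_force: [-0.1, -0.1, -1.8]
opening: 0.0495
grip_force: 40.0
```

Run:
```python
from h import *
pucks();lid();trayview()
```

```text
top [(29, [32, -82, 27]), (32, [-19, -106, 26])]
scene [(20, [31, -77, 23]), (38, [30, -89, 22]), (23, [-21, -105, 23]), (35, [-19, -117, 23])]
t 10.05 [0.4683 0.0229 0.0598] [-0.1  0.3 -2.4] 1.549
sat across heading (cols 10..80mm step 4; rows -20..20 step5):
[[ 66 207 183 202  60  43  45  44  39  28  19  21  73  65  58 126 240 162]
 [  0  20   2  15   5   3   3   3   4   4  12  31  17  33  31  11 145 240]
 [ 45  27   4  12   3   3   3   3   3   4  10   4   3   4  12 126  88 114]
 [  8   3   3   3   2   2   3   3   4   8   3   3   4   3   3  78  63 235]
 [  5   2   3   3   2   5  11  32  31   3   3   3   3   3   3  38 237  96]
 [  3   3   3   4   4   7  26  33  36   4   4   3   3   3   1  84 228 176]
 [  2   3   4   3   3  33  33  35  33  26   3   2   4   2  22 160  17 255]
 [ 34  25  20  28  30  32  33  33  32  31  28  46  48  45  49 168 233 255]]
ggggWWWWWWWWWWWWWWWWWWWWWWWgbg...............................................................
kkkgWWWWWWWWWWWWWWWWWWWWWWWgbbb........................................W.ooWW................
kkkkkgWWWWWWWWWWWWWWWWWWWWWgbbb...................
[... 941 characters left out ...]
.............................WoogWWg......
kgWWWW..........................................................................WWogWWW......
ggWWWg..........................................................................WWWoWWW......
gWWWWWWg.........................................................................WW.WWW......
WWWWWWWW.........................................................................W.gogW......
.............................................................................................
.............................................................................................
.............................................................................................
```

Emit:
send_rows(targets=[[0,0,-0.008,0,0],[0,0,-0.018,0,0],[0,0,0.018,0,0],[0,0,0.008,0,0],[0,0,0,0,0]])

```text
time: 10.55
tool_pos: [0.4683, 0.0225, 0.0597]
tool_rot: [-3.142, -0.0, 1.548]
contact_force: [-0.4, -0.6, -2.6]
opening: 0.0495
grip_force: 40.0
```

Run:
```python
from h import *
pucks();lid();trayview()
```

```text
top [(13, [35, -75, 25]), (15, [32, -87, 27]), (17, [-18, -103, 24]), (14, [-17, -115, 24])]
scene [(61, [0, -6, 21]), (19, [29, -76, 24]), (37, [31, -89, 21]), (23, [-20, -105, 22]), (37, [-20, -117, 23])]
t 10.65 [0.4684 0.0222 0.0598] [-0.4 -0.2 -1.7] 1.548
sat across heading (cols 10..80mm step 4; rows -20..20 step5):
[[ 49  89  55  54  54  54  55  98  86  73  54  54  56   2  13  29 227 119]
 [ 41   6   3   3   3   4   5  13  20   3   3   3   3   3   2  56 227  82]
 [ 31   5   3   3   3  19   4   3   4   2   4   4   4   4   1 201 236 118]
 [ 54   5   2   3   8   4   3   3   2   3   3   4   3   3  26  83 232 124]
 [ 51  32  32  32   2   3   4   3   2   3  10  13  26  36  36 112 235  34]
 [ 33  37  36  38   2   3   3   3   3   2  22  35  34  36  36  69 223 222]
 [ 32  33  33  31  11   2   3   4   2  22  35  34  33  32  34  99 234 212]
 [ 31  32  33  33  32  29  14  10  48  47  48  47  50  49  51 110 116 255]]
ggggWWWWWWWWWWWWWWWWWWWWWWWWbb...............................................................
kkkkWWWWWWWWWWWWWWWWWWWWWWWWbbb........................................W.ooWW....
[... 1004 characters left out ...]
oo...........................WoogWWg......
kkgWW.............................................og............................WWogWWW......
kkWWWW..........................................................................WWW.WWW......
ggWWWWWW.........................................................................WWoWWWg.....
WWWWWWWWg........................................................................W.gogW......
.............................................................................................
.............................................................................................
.............................................................................................
```

One in the middle; again.

Emit:
send_rows(targets=[[0,0,-0.008,0,0],[0,0,-0.018,0,0],[0,0,0.018,0,0],[0,0,0.008,0,0],[0,0,0,0,0]])

```text
time: 11.15
tool_pos: [0.4682, 0.0229, 0.0597]
tool_rot: [-3.142, -0.0, 1.549]
contact_force: [0.1, 0.3, -2.6]
opening: 0.0495
grip_force: 40.0
```

Run:
```python
from h import *
pucks();lid();trayview()
```

```text
top [(13, [34, -74, 25]), (15, [32, -86, 27]), (32, [-18, -106, 25])]
scene [(43, [-29, 13, 24]), (62, [0, -6, 21]), (20, [29, -76, 24]), (36, [30, -89, 21]), (23, [-22, -105, 25]), (36, [-19, -117, 22])]
t 11.25 [0.4684 0.0224 0.0597] [ 0.2 -1.2 -1.9] 1.549
sat across heading (cols 10..80mm step 4; rows -20..20 step5):
[[ 60 115 100  98 101  94  58  53  55  54  54  56  41  84   2 154 217  46]
 [ 33  47  39  37  40  19   3   3   3   3   3   4  21  16  19  71  14  58]
 [ 38  44  39  37  37   8   3   2   2   3   3   4   7   3   2   7 145 141]
 [ 32  46  37  36  37  36   4   2   1   3  12   2   4   3   3   6  10 160]
 [ 52  44  37  37  36  37  37  35  33  33  24   3   4   3   2   6  43 158]
 [ 36  35  35  37  35  36  36  37  35  34  22   3   3   2   3   8  74 229]
 [ 34  31  34  33  33  34  33  30  33  35  33  22   2   2  20  91 155 220]
 [ 34  33  32  32  33  34  34  30  32  48  46  46  48  49  50 112 160 255]]
WgggWWWWWWWWWWWWWWWWWWWWWWWWbb...............................................................
kkkkWWWWWWWWWWWWWWWWWWWWWWWWgbb........................................W.ooWW......
[... 1002 characters left out ...]
oo...........................WoogWWg......
kggWW.............................................ogg...........................WWogWWW......
kkWWWW.................................WWWWW....................................WWWoWWW......
ggWWWWWW..............................WWWWWWWW...................................WW.WWW......
WWWWWWWWg.............................WWWWWWWWg..................................W.gogW......
.............................................................................................
.............................................................................................
.............................................................................................
```

Emit:
send_rows(targets=[[0,0,-0.025,0,0],[0,0,-0.015,0,0],[0,0,-0.008,0,0],[0,0,-0.003,0,0],[0,0,0.003,0,0]])

```text
time: 11.75
tool_pos: [0.4684, -0.0257, 0.0597]
tool_rot: [3.141, -0.0, 1.547]
contact_force: [-0.4, 0.1, -2.2]
opening: 0.0497
grip_force: 40.0
```

Emit:
send_rows(targets=[[0,0,0.006,0,0],[0,0.001,0.01,0,0],[0,0,0.014,0,0],[0,0.001,0.018,0,0],[0,0,0.02,0,0]])

```text
time: 12.25
tool_pos: [0.4703, 0.0444, 0.0598]
tool_rot: [3.141, -0.0, 1.548]
contact_force: [0.0, -1.1, -2.4]
opening: 0.0498
grip_force: 40.0
```

Emit:
send_rows(targets=[[0,0.001,0.02,0,0],[0,0,0.02,0,0],[0,0,0.018,0,0],[0,0,0.01,0,0],[0,0,0.001,0,0]])

```text
time: 12.75
tool_pos: [0.471, 0.1133, 0.0597]
tool_rot: [-3.142, -0.0, 1.55]
contact_force: [-0.2, -0.1, -2.2]
opening: 0.0497
grip_force: 40.0
```

Emit:
send_rows(targets=[[0,0,-0.008,0,0],[0,0,-0.018,0,0],[0,0,0.018,0,0],[0,0,0.008,0,0],[0,0,0,0,0]])

```text
time: 13.25
tool_pos: [0.4714, 0.1115, 0.0598]
tool_rot: [3.141, 0.0, 1.548]
contact_force: [0.2, -0.1, -2.0]
opening: 0.0496
grip_force: 40.0
```

Emit:
send_rows(targets=[[0,0,-0.008,0,0],[0,0,-0.018,0,0],[0,0,0.018,0,0],[0,0,0.008,0,0],[0,0,0,0,0]])

```text
time: 13.75
tool_pos: [0.4713, 0.1118, 0.0598]
tool_rot: [3.141, 0.0, 1.549]
contact_force: [-0.2, -0.5, -2.5]
opening: 0.0495
grip_force: 40.0
```

Run:
```python
from h import *
pucks();lid();trayview()
```

```text
top [(29, [33, -82, 25]), (11, [4, 90, 28]), (43, [2, -3, 22]), (31, [-18, -107, 22]), (16, [-31, 71, 29]), (37, [-31, 29, 22])]
scene [(15, [2, 98, 25]), (40, [4, 86, 20]), (19, [-32, 67, 28]), (30, [-29, 25, 21]), (62, [0, -6, 21]), (19, [30, -77, 25]), (37, [30, -89, 23]), (23, [-21, -105, 22]), (37, [-19, -116, 22])]
t 13.85 [0.4712 0.1114 0.0597] [ 0.2 -0.3 -2.1] 1.549
sat across heading (cols 10..80mm step 4; rows -20..20 step5):
[[183 183 110 111 109 110 111 108 106 108 107 106 107 108 106 174 238 231]
 [ 38  40  37  40  38  36  38  40  39  41  40  37  37  39  37 161 239 231]
 [ 42  40  39  36  39  37  40  40  40  37  37  38  37  38  38 124 234 236]
 [ 42  40  39  40  38  36  38  39  38  39  40  39  37  39  36 154 236 236]
 [ 37  38  38  40  39  37  39  40  38  40  41  39  38  36  38 106 241 244]
 [ 35  39  35  40  39  36  41  39  35  38  36  35  34  32  34 129 238 231]
 [ 33  32  31  34  34  33  33  31  34  34  31  33  32  33  33  85 239  49]
 [ 31  34  33  33  34  33  35  34  34  34  39  40  40  31  52 141 195 255]]
...........................................................
[... 1120 characters left out ...]
oo...........................WoogWWg......
..................................................ogg...........................WWogWWW......
.....................gWW........................................................WWWoWWW......
.....................gWWWoo.......WWWWWWW........................................WW.WWWg.....
.....................gWWWoWWg.....WWWWWWWWo......................................W.gogW......
.............................................................................................
.............................................................................................
.............................................................................................
```

Emit:
send_rows(targets=[[0,0,0,0.02,0],[0,0,0,0.04,0],[0,0,0,0.045,0.05],[0,-0.002,0.008,0.025,0.14],[0,-0.004,0.012,0,0.14]])

```text
time: 14.35
tool_pos: [0.4676, 0.1312, 0.1938]
tool_rot: [3.134, 0.002, 1.883]
contact_force: [-0.2, -0.3, -2.4]
opening: 0.0498
grip_force: 40.0
```

Emit:
send_rows(targets=[[0,-0.004,0.013,0,0.14],[0,-0.004,0.013,0,0.14],[0,-0.004,0.013,0,0.14],[0,-0.004,0.013,0,0.14],[0,-0.004,0.013,0,0.14]])

```text
time: 14.85
tool_pos: [0.445, 0.1966, 0.1896]
tool_rot: [-3.141, 0.0, 2.584]
contact_force: [-0.5, 0.5, -2.1]
opening: 0.0498
grip_force: 40.0
```

Emit:
send_rows(targets=[[0,-0.004,0.013,0,0.14],[0,-0.004,0.013,0,0.14],[0,-0.004,0.013,0,0.14],[0,-0.004,0.013,0,0.14],[0,0,0.004,0,0.11]])

```text
time: 15.35
tool_pos: [0.4288, 0.2531, 0.1896]
tool_rot: [3.142, -0.001, -3.029]
contact_force: [0.0, 0.1, -1.5]
opening: 0.0497
grip_force: 40.0
```

Run:
```python
from h import *
pucks();o=observe();print(o["tool_rot"])
```

```text
top [(30, [33, -82, 25]), (15, [6, 100, 26]), (9, [4, 88, 27]), (43, [1, -3, 23]), (31, [-18, -105, 25]), (39, [-32, 58, 23]), (37, [-32, 29, 22])]
scene [(15, [2, 98, 25]), (40, [5, 86, 18]), (18, [-29, 61, 21]), (31, [-29, 26, 21]), (62, [0, -6, 21]), (19, [29, -76, 24]), (38, [30, -89, 22]), (22, [-21, -105, 23]), (37, [-19, -117, 21])]
t 15.45 [0.4291 0.2527 0.1896] [-0.2  0.2 -2.1] -3.033
[-3.14140275e+00 -2.46434863e-04 -3.03319318e+00]
```

Emit:
send_rows(targets=[[0,0,-0.001,-0.02,0],[0,0,0,-0.025,0],[0,0,0,-0.015,0],[0,0,0,-0.006,0],[0,0,0,-0.006,0]], grip_force=10)

```text
time: 15.95
tool_pos: [0.4297, 0.2512, 0.1178]
tool_rot: [3.142, 0.0, -3.037]
contact_force: [-1.0, -0.1, 0.4]
opening: 0.0499
grip_force: 10.0
```

Emit:
send_rows(targets=[[0,0,0,-0.006,0],[0,0,0,-0.006,0],[0,0,0,-0.005,0],[0,0,0,-0.004,0],[0,0,0,-0.003,0]])

```text
time: 16.45
tool_pos: [0.4294, 0.2516, 0.0936]
tool_rot: [3.141, 0.0, -3.035]
contact_force: [-0.3, -0.1, 1.1]
opening: 0.05
grip_force: 10.0
```

Run:
```python
from h import *
o=observe();print(o["tool_pos"],o["contact_force"],o["opening"])
b,_=shot("scene")
b=cv2.resize(b[90:200,180:290],(500,500),interpolation=2)
cv2.imwrite("pics/g6.png",b[...,::-1])
```

```text
[0.42943054 0.25164441 0.09355864] [-0.27956935 -0.11697969  1.12925077] 0.049963336337645645
```

View pics/g6.png

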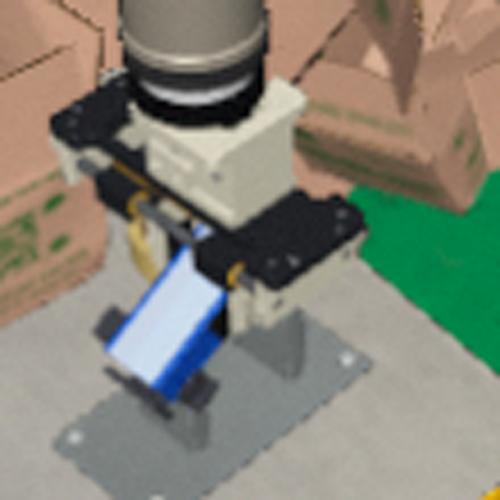

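Emit:
send_rows(targets=[[0,-0.003,0,-0.002,0],[0,-0.003,0,-0.002,0],[0,0,0,0,0],[0.3,0,0,0,0],[1,0,0,0,0]], grip_force=6)

```text
time: 17.0
tool_pos: [0.4229, 0.2515, 0.0898]
tool_rot: [3.142, -0.001, -3.035]
contact_force: [-0.9, 0.0, 0.2]
opening: 0.0542
grip_force: 0.0
```

Emit:
send_rows(targets=[[1,0,0,0,0],[1,0,0,0,0],[1,0,0,0,0],[1,0,0,0,0],[1,0,0,0.005,0]])

```text
time: 17.5
tool_pos: [0.4229, 0.2514, 0.0944]
tool_rot: [-3.141, -0.001, -3.035]
contact_force: [0.2, 0.0, 0.3]
opening: 0.0902
grip_force: 0.0
```

Emit:
send_rows(targets=[[1,0,0,0.02,0],[1,0,0,0.04,0],[1,0,0,0.045,0],[1,0,0,0.045,0],[1,-0.01,0.01,0.045,0]])

```text
time: 18.0
tool_pos: [0.4136, 0.2608, 0.292]
tool_rot: [-3.141, 0.001, -3.037]
contact_force: [0.8, 0.6, -0.8]
opening: 0.0921
grip_force: 0.0
```

Emit:
send_rows(targets=[[1,-0.03,0.026,0.02,0],[1,-0.03,0.026,0,0],[1,-0.03,0.026,0,0],[1,-0.03,0.026,0,0],[1,-0.03,0.026,0,0]])

```text
time: 18.5
tool_pos: [0.2619, 0.3922, 0.3103]
tool_rot: [3.141, 0.0, -3.036]
contact_force: [1.3, 0.8, 0.4]
opening: 0.0922
grip_force: 0.0
```

Emit:
send_rows(targets=[[1,-0.03,0.026,0,0],[1,-0.03,0.026,0,0],[1,-0.03,0.026,0,0],[1,0,0,0,0]])

```text
time: 18.9
tool_pos: [0.1699, 0.4715, 0.3099]
tool_rot: [3.14, -0.001, -3.03]
contact_force: [0.8, 0.5, 0.5]
opening: 0.0917
grip_force: 0.0
```

Run:
```python
from h import *
pucks();trayview()
r=[]
for n,(x0,y0,x1,y1) in(("top",(160,160,220,245)),("scene",(180,115,275,210))):
    a=np.load(n+"0.npz")["im"];b=cv2.cvtColor(cv2.imread("pics/last_%s.png"%n),cv2.COLOR_BGR2RGB)
    for im in(a,b):
        hsv=cv2.cvtColor(im,cv2.COLOR_RGB2HSV);m=cv2.inRange(hsv,(100,120,50),(128,255,255));z=np.zeros_like(m);z[y0:y1,x0:x1]=m[y0:y1,x0:x1]
        p=np.argwhere(z)[:,::-1];print(n,cv2.minAreaRect(p.astype(np.float32)),len(p));r.append(cv2.resize(im[y0:y1,x0:x1],(390,290),interpolation=2))
cv2.imwrite("pics/fin.png",np.vstack([np.hstack(r[:2]),np.hstack(r[2:])])[...,::-1])
```

```text
top [(12, [33, -75, 24]), (15, [32, -86, 28]), (15, [6, 100, 25]), (9, [3, 88, 28]), (41, [1, -3, 22]), (30, [-19, -107, 25]), (38, [-33, 58, 21]), (37, [-32, 29, 23]), (10, [-49, 96, -1])]
scene [(15, [2, 99, 25]), (39, [4, 86, 21]), (17, [-29, 60, 22]), (31, [-29, 26, 21]), (62, [0, -6, 21]), (20, [29, -77, 25]), (37, [30, -89, 23]), (22, [-22, -105, 22]), (35, [-20, -117, 20])]
t 19.0 [0.1728 0.4696 0.3098] [ 0.4 -0.4 -0.7] -3.033
.............................................................................................
.......................................................................W.ooWW................
.......................................................................WooWWWW...............
.......................................................................WooWWWW...............
.......................................................................WWogWWW...............
.......................................................................WWooWWW...............
..........................................................................oogg...............
....
[... 958 characters left out ...]
.......................................................................
.............................................................................................
.............................................................................................
top ((188.08297729492188, 196.1222686767578), (45.99296951293945, 17.709938049316406), 82.40535736083984) 150
top ((187.93408203125, 196.14703369140625), (46.046810150146484, 17.25047492980957), 82.14668273925781) 167
scene ((224.0203857421875, 153.92251586914062), (20.17821502685547, 51.39789962768555), 36.52885437011719) 290
scene ((223.93246459960938, 153.79359436035156), (19.862335205078125, 51.40032196044922), 37.1847038269043) 302
```

View pics/fin.png

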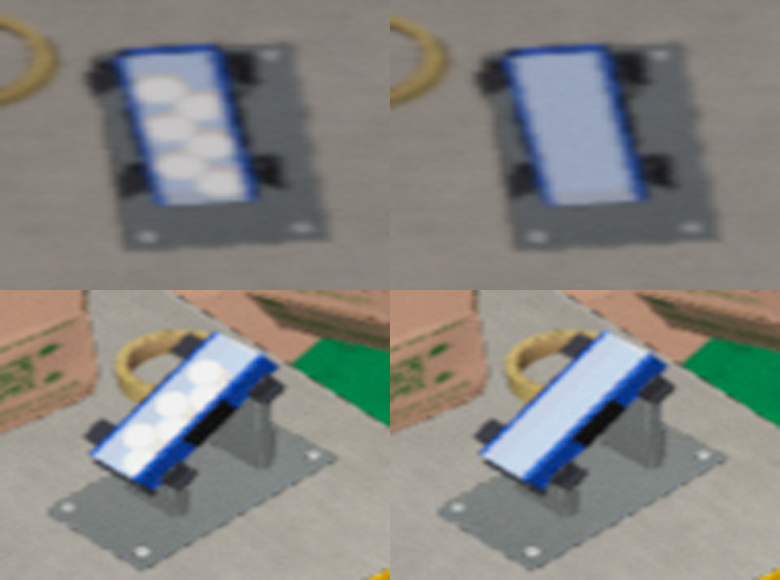

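```bash
python3 -c "
from cell import *
print(hand_in())"
```

```text
the job is handed in; nothing more can be done
None
```

I handed the job in at about 19 s on the robot clock: the last pictures show two pucks in each of the three compartments and the empty shaker back in its cradle as it lay before; the verdict was not shown to me.

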